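# Seat a casting in the checking fixture, then close its clamp

### The arm

A 7-joint arm with a two-finger parallel gripper is mounted at the origin on the work surface. World frame = base frame: x ahead of the robot, y to its left, z up, the work surface at z = 0. Lengths are in m, angles in rad, forces in N, time in s.
With the tool pointing down it reaches from about 0.425 to 0.875 m from the base axis. Payload 8.4 kg.
Tool frame: the origin (TCP) lies on the mounting face of the last link; the fingertips stand 182 mm ahead of it and the grasp point (between the pads) lies 164 mm ahead of it; z points along the fingers, y is the direction in which the jaws open and shut (so a half turn about z gives the same grasp; the last joint's range is limited). The gripper opens to 87 mm and grips with 3 to 60 N. Pads are 19 mm wide; open, the fingers measure 117 mm over their backs; the gripper's body (75 mm by 190 mm) begins 51 mm behind the grasp point.
Start: joints at [1.075, 0.333, 0.04, 1.465, -0.013, 1.343, -0.059], TCP at [0.251, -0.599, 0.405] pointing down, gripper open.
Joint ranges: [-2.58, 2.58], [-0.38, 2.09], [-1.3, 1.39], [0.25, 2.4], [-1.5, 4.64], [0.08, 2.09], [-2.65, 2.65]. Speed limits (rad/s): [2.22, 2.22, 2.79, 2.79, 3.14, 3.14, 3.14].

### API

Orientations are given as a rotation vector (axis times angle).
In Python, from cell import manip gives the robot as it stands.
- The arm moves only by the tool arm_command, never from a script. Its argument "series" is text: rows parted by semicolons, each of 7 numbers parted by spaces: the turn, a rotation vector about the tool's x, y, z in rad, then the shift along the tool's x, y, z in mm, then the closure, from -1 (fully open) to 1 (shut), so that 0 is half open. A call has 1 to 20 rows; each row is the pose to reach, as a shift and turn from the pose measured when the call began, along the tool's axes at that moment; what a row does not reach only later rows make up. A row lasts 1/10 s, in which the tool goes at most 50 mm and 8.59 degrees, less where a joint would pass 70% of its speed; a pose out of reach is approached as far as the arm can. A call with a gripper value outside its range is refused whole. The fingers move at their own pace and stop on an object; "grip_force" is the grip in N (left out, the last holds). Time passes only in rows, so rows that repeat a pose let the fingers close. It gives the time, the measured TCP pose, the force and the opening at its end, in the units of the state.
- manip.state(): the state, without advancing time (a new reading comes with each control period).
- manip.snapshot(name): name is "side" or "top" or "wrist"; returns a dict with "pixels" (384x512x3 uint8, blue, green, red), "vfov" (degrees; the focal length in pixels is half the picture's height over the tangent of half this angle, whatever the lens; pixels are square), "cx", "cy" (the principal point, pixels), "xyz" and "attitude" of the camera in the world. Camera axes: x right, y down, z forward; pixel columns grow to the right and rows downward; lengths in m; the calibration is good to about 2 mm. A picture is of the moment at which its call begins. There is no depth.
- manip.job_done(): hands the job in, once; it reports no verdict.
The state is a dict: "time": time; "joint_pos": joint angles; "dq": joint speeds; "effort": joint torques, N m; "eef_pos": TCP position; "ee_rot": TCP orientation; "wrist_force": force on the tool from outside, world axes, zero at the start; "ft_torque": the same for the moment, N m; "width": opening from 0.0 (shut) to 1.0 (fully open).
Only numpy, scipy, OpenCV 4.12 (cv2) and the standard library are available. Lean on these libraries where they do the work, as an engineer would, in place of code of your own. Each camera call takes 0.05 s, during which the arm holds its last target.

### The job

Take the casting with the squarish rectangular foot out of the clear tray and put it into the pocket of the checking fixture. The pocket's rest pad is stiff and may stand high, and how deep it goes is not known: push the casting down until you feel it stop dead, hold it firmly there for a moment with about 18 N, and never press it with more than 30 N. Only then swing the hinged clamp over it, fully closed, let go, and leave the other castings and the flask where they are.

Things in the scene. Friction and masses are not known exactly. Their poses are not given: they have to be found in the camera images.
- casting: The casting to load, bare aluminium, about 0.18 kg. Origin at the centre of its underside, z up. Foot 56 (its x) by 44 (its y) by 24 mm high; centred on it an upright fin 14 (x) by 36 (y) by 26 mm high, the grip: pinch it across x, from above. Total height 50 mm. May go in either way round (half a turn). Which of the tray's cells it is in varies
- casting_mid (a point): Centre of the casting, 25 mm above its underside (1 mm above the foot's top face)
- round_mid (a point): Centre, half-way up (25 mm), of another casting with the same fin but a round foot 58 mm across: leave it
- long_mid (a point): Centre, half-way up (25 mm), of another casting with the same fin but a long narrow foot, 86 by 30 mm: leave it
- nest: The checking fixture, fixed to the bench. Origin on the bench under its pocket's centre, z up. Steel base 10 mm thick, 120 mm in x, y from -145 to +75 mm. Grey nest block on it, 84 (x) by 72 (y) mm, top 40 mm above the bench, with the pocket, 58 (x) by 46 (y) mm: 1 mm play each side of the casting's foot, 1 mm lead-in. Clamp ears at y = -117 to -93 mm, 103 mm high
- clamp (a joint): Clamp angle, rad: 0 is closed (lever level, its stop), 1.57 upright, 1.9 the open stop. It starts at 1.55 to 1.85, stays where it is left, and takes about 3 N at the knob to move. Its rubber foot, 100 mm from the hinge, is sprung (up to 3 N) and bears on the fin of a casting that is home
- clamp_hinge (a point): Centre of the clamp's hinge pin, 90 mm above the bench and 100 mm from the pocket's axis towards the fixture's -y. The hinge axis is the fixture's x; the lever, 16 mm wide and 12 mm thick, points to the fixture's +y when closed
- clamp_knob (a point): Centre of the clamp's knob at the lever's end, 150 mm from the hinge: a black roller 36 mm long, 20 mm thick, lying along the fixture's x. It can be pinched by its two end faces from above and turns between the fingers as the clamp swings
- tray: Clear tray fixed to the bench, 130 mm (x) by 270 mm (y), walls 10 mm high and 3 mm thick, floor 3 mm thick, three cells side by side along y; origin at the centre of its underside
- flask_mid (a point): Centre of a white flask, 54 mm across, 130 mm high, standing behind: leave it
- mouth (a point): Centre of the pocket's mouth, level with the nest block's top, 40 mm above the bench, on the pocket's axis. The pad's dead stop, where the casting's underside is home, lies 14 to 24 mm below this point: it is set anew for each batch and cannot be seen. The foot then stands 0 to 10 mm out of the block
- column: Rest column in the pocket: a black pad, 50 by 38 mm, on a fixed foot; origin at the foot, 10 mm above the bench, on the pocket's axis (it does not tell the pad's height). The pad carries the casting, slides up and down and stays where it is pushed. It starts 0 to 8 mm above its stop (its top 16 to 34 mm above the bench), drags at about 6 N going down, then stops dead (1 mm give at 30 N)
Things that resemble listed ones, but are neither listed nor needed, are in the scene too. Leave any orange or pink look-alike of the casting alone.

How it is judged:
By the outcome, as a careful person would: the job done as asked, in the order asked, and still so for the second after the job is handed in, with the robot touching nothing.
It also fails if it takes over 70 s, if anything falls off the work surface, if the arm or the gripper's body presses on something with over 40 N, if the wrist force passes 120 N, or if a joint passes its speed limit or range.

## Working session

There is one attempt and no reset: what is moved stays moved. The work goes in short steps, Python scripts to look and compute and a tool call to move; the robot and the scene stay as the last step left them, time stands still between calls to the robot, and variables do not carry over. Pictures are saved under pics/ and viewed, and the job is handed in when it is done.

Besides the shell and the picture viewer there is one more tool, called as a command line: name --argument value ..., lists and objects as JSON in quotes. arm_command: Moves the arm, as the interface text tells. Its arguments: {"type":"object","properties":{"series":{"type":"string"},"grip_force":{"type":"number"}},"required":["series"]}

```bash
mkdir -p pics; ls; python3 - <<'E'
from cell import manip
import cv2
print(manip.state())
for n in ("side","top","wrist"):
    s=manip.snapshot(n); cv2.imwrite(f"pics/{n}0.png",s["pixels"]); print(n,{k:v for k,v in s.items() if k!="pixels"})
E
```

```text
pics
{'time': 0.0, 'joint_pos': array([ 1.07480902,  0.3339176 ,  0.0398882 ,  1.46626543, -0.01342239,
        1.34330573, -0.05848894]), 'dq': array([ 8.20341484e-04,  1.74533372e-03,  4.13212213e-04, -8.69015419e-05,
        1.51068046e-03,  4.74596360e-04,  1.02752310e-03]), 'effort': array([-3.59048072e-04, -6.56373668e+01,  1.33500986e+00, -4.03803134e+01,
       -5.97090391e-02,  4.51137568e-02,  1.95569392e-04]), 'eef_pos': array([ 0.25111765, -0.59934462,  0.40385776]), 'ee_rot': array([-3.07843034e+00, -6.18842508e-01,  6.47875303e-04]), 'wrist_force': array([-0.48839875, -0.13714938,  0.61091639]), 'ft_torque': array([ 0.02145204, -0.05395048,  0.01993957]), 'width': 1.0017389136133186}
side {'vfov': 46.042922500507174, 'cx': 259.98840637259815, 'cy': 193.27457537027047, 'xyz': array([0.27977957, 1.06776238, 0.67052055]), 'attitude': array([-0.39236565,  2.58629378, -1.50483973])}
top {'vfov': 50.08444021756275, 'cx': 258.6334478605506, 'cy': 190.62532341057653, 'xyz': array([0.34457026, 0.09054578, 1.17155896]), 'attitude': array([-2.06047539,  2.17083601, -0.22270999])}
wrist {'vfov': 63.57086790673334, 'cx': 251.15238470326614, 'cy': 188.33670724957182, 'xyz': array([ 0.31383469, -0.57254828,  0.38394378]), 'attitude': array([ 2.43481019, -1.61931819, -0.20973522])}
```

View pics/side0.png

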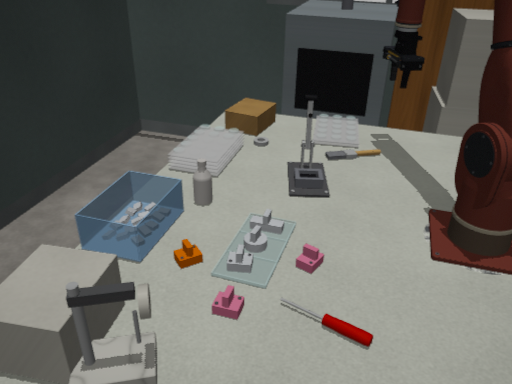

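View pics/top0.png

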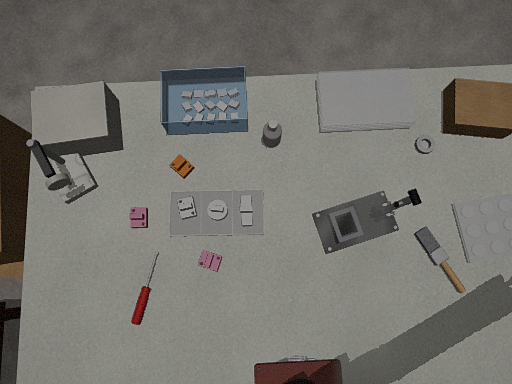

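View pics/wrist0.png

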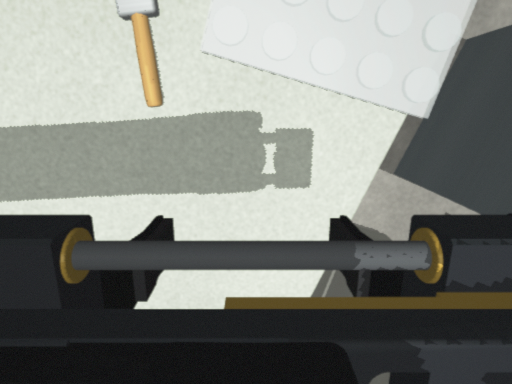

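Candidates in the top view: the three tray castings, grey at (187,208) squarish, (217,210) round and (247,210) long, plus look-alikes in pink at (139,217) and (209,261) and orange at (181,166). By the description it is (187,208); I'll check it in a close crop.

```bash
cat > h.py <<'E'
import numpy as np, cv2
from scipy.spatial.transform import Rotation as R
from cell import manip
def K(s):
    f=s["pixels"].shape[0]/2/np.tan(np.radians(s["vfov"])/2); return f
def ray(s,u,v):
    d=np.array([(u-s["cx"])/K(s),(v-s["cy"])/K(s),1.]); return R.from_rotvec(s["attitude"]).apply(d)
def plane(s,u,v,z):
    d=ray(s,u,v); o=s["xyz"]; return o+d*(z-o[2])/d[2]
def proj(s,p):
    c=R.from_rotvec(s["attitude"]).inv().apply(np.asarray(p)-s["xyz"]); return s["cx"]+K(s)*c[...,0]/c[...,2], s["cy"]+K(s)*c[...,1]/c[...,2]
def tri(s1,p1,s2,p2):
    d1,d2=ray(s1,*p1),ray(s2,*p2); A=np.stack([d1,-d2],1); t=np.linalg.lstsq(A,s2["xyz"]-s1["xyz"],rcond=None)[0]
    a=s1["xyz"]+t[0]*d1;b=s2["xyz"]+t[1]*d2; return (a+b)/2,np.linalg.norm(a-b)
def crop(s,x0,y0,x1,y1,k,name):
    cv2.imwrite(name,cv2.resize(s["pixels"][y0:y1,x0:x1],None,fx=k,fy=k,interpolation=cv2.INTER_CUBIC))
E
python3 - <<'E'
from h import *
t=manip.snapshot("top"); s=manip.snapshot("side")
crop(t,165,185,270,240,7,"pics/c1.png"); crop(t,305,180,430,260,6,"pics/c2.png"); crop(s,210,200,310,290,6,"pics/c3.png"); crop(s,270,85,350,205,5,"pics/c4.png")
print(plane(t,217,213,0),plane(t,187,208,.05),plane(t,345,224,.04),plane(t,414,197,.23))
E
```

```text
[0.52745286 0.20074041 0.        ] [0.53791307 0.27836505 0.05      ] [ 0.47204874 -0.15555174  0.04      ] [ 0.50527833 -0.28095253  0.23      ]
```

View pics/c1.png

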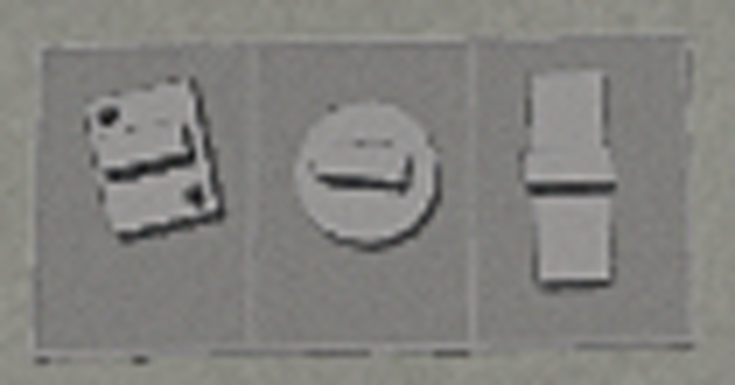

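View pics/c2.png

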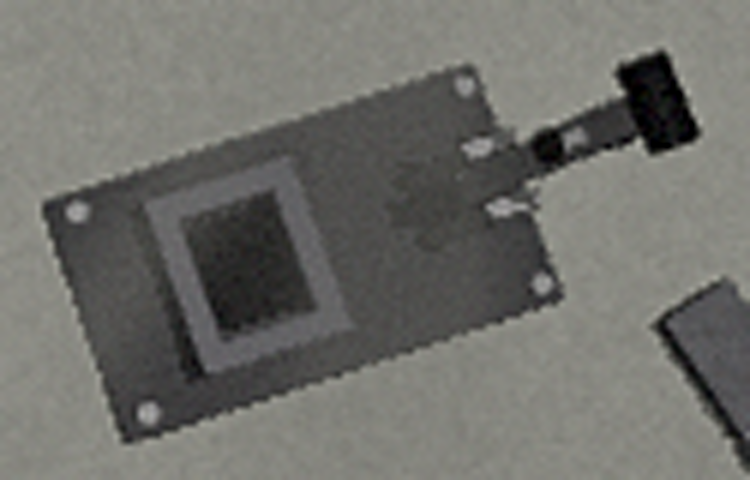

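View pics/c3.png

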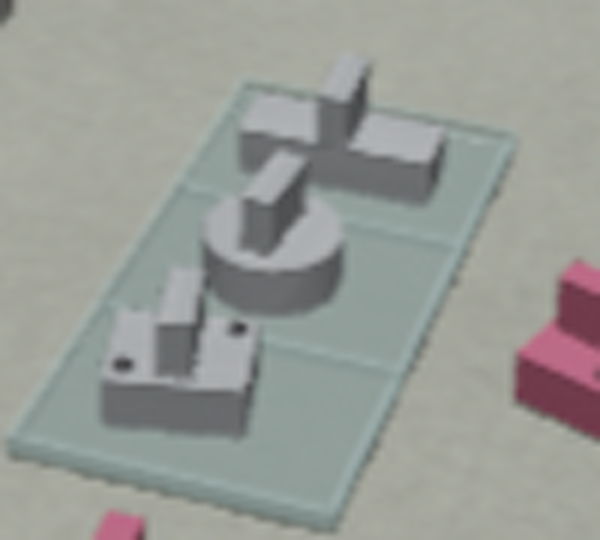

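View pics/c4.png

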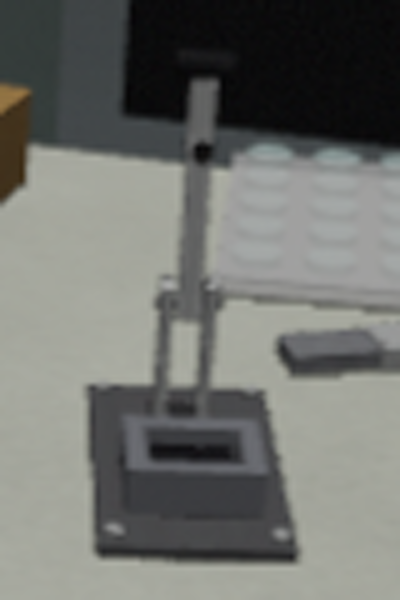

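The crop confirms it: the square-footed casting with two bolt holes is the left one, at about (187,208). The nest block is at about (345,224), with the clamp upright and its knob at about (414,197). Now I'll measure.

```bash
python3 - <<'E'
from h import *
t=manip.snapshot("top"); s=manip.snapshot("side")
def pts(l,k,x0,y0,z): return np.array([plane(t,x0+(a+.5)/k-.5,y0+(b+.5)/k-.5,z)[:2] for a,b in l])
for n,l,k,x0,y0,z in [("foot",[(87,103),(192,80),(218,212),(118,235)],7,165,185,.027),("fin top",[(110,125),(182,105),(192,155),(110,175)],7,165,185,.053),
 ("nest",[(147,205),(290,157),(352,327),(207,375)],6,305,180,.04),("pocket",[(182,220),(270,188),(317,310),(222,340)],6,305,180,.04),("base",[(45,203),(470,65),(562,298),(125,443)],6,305,180,.01),
 ("tray",[(40,45),(692,37),(692,345),(37,350)],7,165,185,.01)]:
    p=pts(l,k,x0,y0,z); e=np.roll(p,-1,0)-p
    print(n,p.mean(0).round(4),"len",np.linalg.norm(e,axis=1).round(4),"ang",np.degrees(np.arctan2(e[:,1],e[:,0])).round(1))
# knob triangulate
kt=(305+657/6,180+102/6); ks=(270+208/5,85+60/5)
print("knob",tri(t,kt,s,ks))
# nest from side view
for z,l in [(.04,[(122,415),(248,410),(270,468),(130,470)]),(.01,[(88,385),(262,390),(298,558),(98,553)])]:
    p=np.array([plane(s,270+a/5,85+b/5,z)[:2] for a,b in l]); e=np.roll(p,-1,0)-p; print(p.mean(0),np.linalg.norm(e,axis=1).round(4),np.degrees(np.arctan2(e[:,1],e[:,0])).round(1))
st=manip.state(); Rt=R.from_rotvec(st["ee_rot"]).as_matrix(); print(Rt.round(3))
w=manip.snapshot("wrist"); Rc=R.from_rotvec(w["attitude"]).as_matrix(); print("cam in tool",(Rt.T@Rc).round(3),Rt.T@(w["xyz"]-st["eef_pos"]))
E
```

```text
foot [0.5447 0.2835] len [0.0432 0.0553 0.0409 0.0557] ang [ -80.3 -170.2  100.2   12.2]
fin top [0.5472 0.281 ] len [0.0293 0.0205 0.033  0.02  ] ang [ -77.1 -170.   101.    -0.8]
nest [ 0.4724 -0.1586] len [0.071  0.0828 0.0709 0.0822] ang [ -74.5 -165.6  105.    14.5]
pocket [ 0.473 -0.158] len [0.044  0.0598 0.0463 0.0578] ang [ -73.1 -164.4  104.3   13.3]
base [ 0.4815 -0.1906] len [0.2169 0.1181 0.2192 0.1181] ang [ -75.  -165.   105.    13.9]
tray [0.5286 0.2004] len [0.2688 0.127  0.2642 0.1257] ang [-92.3 176.9  87.4  -1. ]
knob (array([ 0.50257205, -0.27807753,  0.24037703]), np.float64(0.0017406508304518133))
[ 0.47245111 -0.15980607] [0.0808 0.0778 0.0847 0.0732] [-155.9  109.7   20.7  -73.6]
[ 0.47883258 -0.18200768] [0.1168 0.2243 0.1171 0.2252] [-164.5  105.    15.9  -75.1]
[[ 0.922  0.386 -0.   ]
 [ 0.386 -0.922  0.   ]
 [-0.    -0.    -1.   ]]
cam in tool [[-0.    -0.968 -0.251]
 [ 1.     0.    -0.001]
 [ 0.001 -0.251  0.968]] [ 0.06818015 -0.0004655   0.02001112]
```

arm_command --series "0 0 -0.7 130 -100 -80 -1;0 0 -1.436 371 -300 -80 -1;0 0 -1.436 371 -300 -80 -1;0 0 -1.436 371 -300 -80 -1;0 0 -1.436 371 -300 -80 -1;0 0 -1.436 371 -300 -80 -1;0 0 -1.436 371 -300 -80 -1;0 0 -1.436 371 -300 -80 -1;0 0 -1.436 371 -300 -80 -1;0 0 -1.436 371 -300 -80 -1;0 0 -1.436 371 -300 -80 -1;0 0 -1.436 371 -300 -80 -1;0 0 -1.436 371 -300 -80 -1;0 0 -1.436 371 -300 -80 -1"

```text
time: 1.8
eef_pos: [0.4768, -0.1808, 0.4845]
ee_rot: [-1.916, -2.489, 0.0]
wrist_force: [-0.1, -0.3, 0.2]
width: 1.004
```

Now descend to the viewing height (z about 0.32).

arm_command --series "0 0 0 0 0 50 -1;0 0 0 0 0 100 -1;0 0 0 0 0 150 -1;0 0 0 0 0 164 -1;0 0 0 0 0 164 -1;0 0 0 0 0 164 -1"

```text
time: 2.4
eef_pos: [0.4775, -0.1814, 0.3226]
ee_rot: [1.916, 2.488, 0.001]
wrist_force: [0.7, -0.2, 0.8]
width: 1.002
```

```bash
python3 - <<'E'
from h import *
w=manip.snapshot("wrist"); st=manip.state(); print(st["eef_pos"],R.from_rotvec(st["ee_rot"]).as_matrix().round(4).tolist())
import pickle; pickle.dump((w,{k:st[k] for k in("eef_pos","ee_rot")}),open("wn.pkl","wb"))
cv2.imwrite("pics/wn.png",w["pixels"])
E
```

```text
[ 0.4777227  -0.18129277  0.32307329] [[-0.2556, 0.9668, 0.0028], [0.9668, 0.2556, -0.0012], [-0.0018, 0.0024, -1.0]]
```

View pics/wn.png

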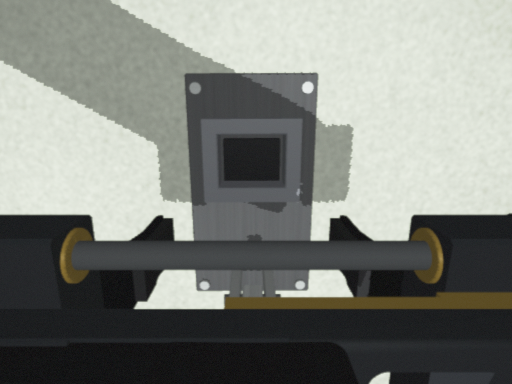

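```bash
python3 - <<'E'
from h import *
import pickle; w,_=pickle.load(open("wn.pkl","rb"))
crop(w,180,60,330,210,4,"pics/wnc.png")
g=cv2.cvtColor(w["pixels"],cv2.COLOR_BGR2GRAY).astype(int)
print(g[160,180:320].tolist()); print(g[110:215,250].tolist())
E
```

```text
[147, 145, 145, 148, 150, 151, 152, 149, 135, 92, 67, 70, 69, 69, 68, 68, 69, 67, 68, 68, 68, 69, 82, 96, 99, 98, 98, 97, 99, 98, 98, 98, 99, 98, 98, 98, 94, 80, 66, 59, 59, 64, 65, 56, 31, 29, 31, 29, 32, 32, 32, 31, 27, 25, 32, 31, 31, 31, 28, 32, 28, 30, 32, 32, 31, 32, 31, 31, 32, 33, 34, 33, 31, 31, 32, 30, 30, 35, 32, 32, 30, 32, 27, 32, 33, 30, 31, 32, 33, 35, 34, 32, 31, 31, 31, 29, 31, 31, 32, 43, 60, 67, 61, 55, 58, 67, 85, 96, 100, 101, 100, 100, 99, 99, 98, 100, 98, 99, 99, 98, 91, 75, 68, 68, 71, 73, 71, 73, 71, 68, 70, 72, 72, 80, 115, 148, 155, 157, 159, 157]
[70, 71, 71, 70, 68, 70, 71, 69, 76, 98, 102, 101, 101, 101, 101, 102, 101, 100, 101, 101, 100, 101, 98, 90, 75, 71, 67, 64, 39, 31, 33, 34, 34, 29, 32, 28, 31, 32, 31, 34, 35, 34, 32, 31, 33, 33, 30, 29, 35, 34, 34, 33, 30, 29, 32, 30, 31, 28, 31, 30, 35, 33, 32, 28, 32, 28, 31, 29, 27, 28, 38, 63, 68, 65, 66, 67, 69, 75, 90, 94, 95, 97, 96, 95, 95, 97, 96, 96, 95, 96, 96, 90, 77, 77, 102, 104, 104, 104, 103, 104, 103, 105, 103, 105, 104]
```

View pics/wnc.png

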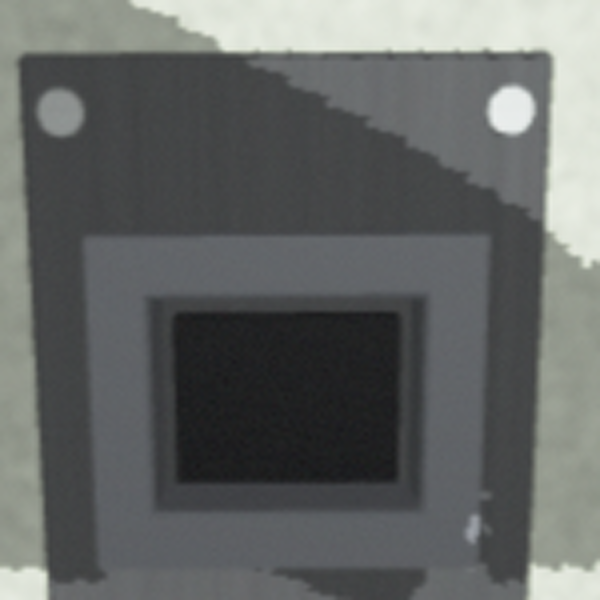

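```bash
cat >> h.py <<'E'
def edge(g,axis,rng,a,b,lev):
    """subpixel crossings of lev between a and b (a->b direction) along rows(axis=0: scan u at given v) -> Nx2 (u,v)"""
    out=[]
    for r in rng:
        idx=np.arange(a,b,1 if b>a else -1); pr=(g[r,idx] if axis==0 else g[idx,r]).astype(float)
        c=np.where((pr[:-1]-lev)*(pr[1:]-lev)<=0)[0]
        if len(c)==0: continue
        i=c[0]; d=pr[i+1]-pr[i]; x=idx[i]+(0 if d==0 else (lev-pr[i])/d)*(idx[i+1]-idx[i])
        out.append((x,r) if axis==0 else (r,x))
    return np.array(out,float)
def wline(s,uv,z):
    P=np.array([plane(s,u,v,z)[:2] for u,v in uv]); 
    vx,vy,x,y=cv2.fitLine(P.astype(np.float32),cv2.DIST_HUBER,0,1e-4,1e-4).ravel(); 
    return np.array([x,y],float),np.array([vx,vy],float)
def inter(l,m):
    t=np.linalg.solve(np.stack([l[1],-m[1]],1),m[0]-l[0]); return l[0]+t[0]*l[1]
def rect(L):  # list of 4 lines in order
    c=np.array([inter(L[i],L[(i+1)%4]) for i in range(4)]); e=np.roll(c,-1,0)-c
    print("len",(np.linalg.norm(e,axis=1)*1e3).round(1),"ang",np.degrees(np.arctan2(e[:,1],e[:,0])).round(2),"c",c.mean(0).round(4)); return c
E
python3 - <<'E'
from h import *
import pickle; w,st=pickle.load(open("wn.pkl","rb"))
g=cv2.cvtColor(w["pixels"],cv2.COLOR_BGR2GRAY)
z=.04
L=edge(g,0,range(140,183),209,226,81);T=edge(g,1,range(224,280),124,140,83);Rr=edge(g,0,range(140,183),292,275,81);B=edge(g,1,range(226,278),196,180,81)
rect([wline(w,x,z) for x in(L,T,Rr,B)])
L2=edge(g,0,range(125,190),195,212,83);R2=edge(g,0,range(125,178),308,292,84);T2=edge(g,1,range(210,295),112,124,86)
l=[wline(w,x,z) for x in(L2,T2,R2)]
a,b=inter(l[0],l[1]),inter(l[1],l[2]); e=b-a; yv=np.array([-e[1],e[0]])/np.linalg.norm(e); m=(a+b)/2
if yv[1]<0: yv=-yv
print("block top edge len",np.linalg.norm(e),np.degrees(np.arctan2(e[1],e[0])),"centre",m-.036*yv)
E
```

```text
len [58.7 46.5 58.9 46.6] ang [  14.94  -74.7  -164.99  105.03] c [ 0.4715 -0.1573]
block top edge len 0.08425365717554864 15.130691852576744 centre [ 0.47158126 -0.15773476]
```

arm_command --series "0 0 0.079 408 182 -40 -1;0 0 0.079 408 182 -20 -1;0 0 0.079 408 182 13 -1;0 0 0.079 408 182 13 -1;0 0 0.079 408 182 13 -1;0 0 0.079 408 182 13 -1;0 0 0.079 408 182 13 -1;0 0 0.079 408 182 13 -1;0 0 0.079 408 182 13 -1;0 0 0.079 408 182 13 -1;0 0 0.079 408 182 13 -1;0 0 0.079 408 182 13 -1;0 0 0.079 408 182 13 -1"

```text
time: 3.75
eef_pos: [0.5502, 0.258, 0.3107]
ee_rot: [2.014, 2.405, 0.002]
wrist_force: [1.0, -0.2, 0.1]
width: 1.001
```

```bash
python3 - <<'E'
from h import *
w=manip.snapshot("wrist"); st=manip.state(); print(st["eef_pos"],R.from_rotvec(st["ee_rot"]).as_matrix().round(4).tolist())
import pickle; pickle.dump((w,{k:st[k] for k in("eef_pos","ee_rot")}),open("wc.pkl","wb"))
cv2.imwrite("pics/wc.png",w["pixels"]); crop(w,180,100,330,240,5,"pics/wcc.png")
E
```

```text
[0.55003939 0.25808051 0.3104716 ] [[-0.176, 0.9844, 0.004], [0.9844, 0.176, -0.0018], [-0.0025, 0.0036, -1.0]]
```

View pics/wc.png

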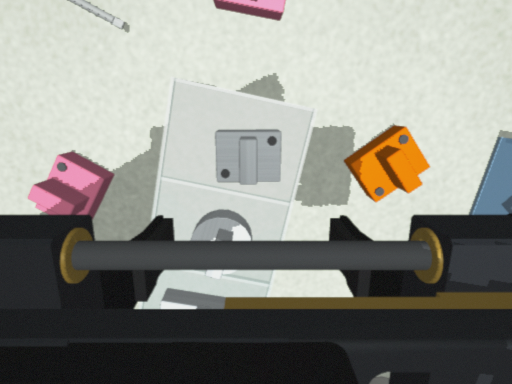

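View pics/wcc.png

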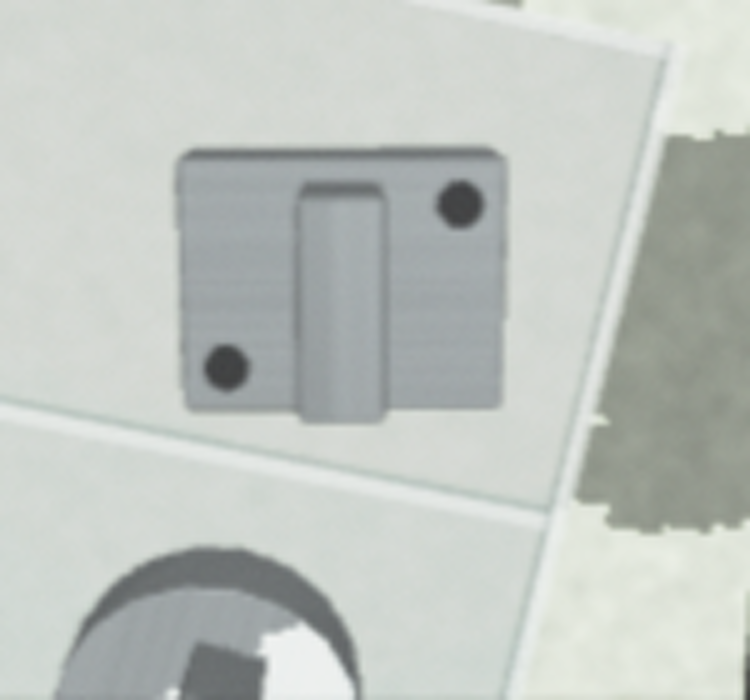

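```bash
python3 - <<'E'
from h import *
import pickle; w,st=pickle.load(open("wc.pkl","rb"))
g=cv2.cvtColor(w["pixels"],cv2.COLOR_BGR2GRAY)
for n,p in [("row165",g[165,208:290]),("col230",g[122:192,230]),("col250",g[122:192,250])]: print(n,p.tolist())
z=.027
L=edge(g,0,range(136,177),205,225,175);Rr=edge(g,0,range(136,177),292,272,175)
T=edge(g,1,list(range(220,262)),133,126,128) ;B=np.array(list(edge(g,1,list(range(221,236))+list(range(262,276)),192,172,175)))
T=edge(g,1,list(range(222,236))+list(range(260,264)),140,124,125)
rect([wline(w,x,z) for x in(L,T,Rr,B)])
E
```

```text
row165 [214, 214, 216, 216, 215, 216, 214, 199, 164, 158, 164, 164, 165, 165, 164, 164, 165, 164, 165, 165, 165, 164, 166, 164, 165, 164, 167, 166, 165, 164, 151, 134, 146, 156, 158, 159, 158, 159, 163, 169, 171, 169, 167, 167, 169, 170, 170, 165, 148, 150, 164, 165, 166, 166, 166, 166, 165, 166, 165, 166, 166, 166, 166, 166, 165, 165, 167, 166, 165, 166, 166, 164, 183, 212, 214, 214, 214, 213, 212, 212, 212, 212]
col230 [215, 213, 213, 213, 213, 215, 210, 180, 122, 126, 158, 169, 170, 167, 167, 164, 166, 170, 168, 167, 167, 166, 166, 168, 169, 167, 166, 164, 165, 164, 163, 165, 167, 167, 164, 164, 164, 162, 162, 162, 165, 166, 165, 166, 167, 167, 165, 165, 167, 159, 148, 147, 149, 161, 162, 164, 163, 162, 161, 154, 177, 211, 214, 215, 215, 215, 213, 200, 203, 225]
col250 [215, 214, 214, 213, 213, 214, 208, 176, 123, 130, 158, 168, 171, 163, 136, 114, 117, 141, 164, 172, 172, 173, 172, 172, 172, 173, 171, 171, 171, 171, 171, 171, 171, 170, 170, 170, 171, 169, 170, 169, 170, 169, 169, 167, 169, 169, 168, 169, 168, 167, 166, 169, 168, 168, 167, 166, 167, 166, 166, 167, 166, 164, 173, 212, 215, 214, 215, 214, 214, 215]
len [55.7 43.6 55.3 44.4] ang [  10.11  -80.15 -169.05  100.3 ] c [0.5432 0.2852]
```

```bash
python3 - <<'E'
from h import *
import pickle; w,st=pickle.load(open("wc.pkl","rb"))
g=cv2.cvtColor(w["pixels"],cv2.COLOR_BGR2GRAY)
z=.027
L=edge(g,0,range(136,177),205,225,188);Rr=edge(g,0,range(136,177),292,272,188)
B=edge(g,1,list(range(221,226))+list(range(230,237))+list(range(262,276)),192,172,188)
T=edge(g,1,list(range(222,240))+list(range(256,266)),136,128,145)
c=rect([wline(w,x,z) for x in(L,T,Rr,B)])
# fin top
z=.053
Lf=edge(g,0,range(145,180),236,241,150)
Tf=edge(g,1,range(243,254),143,137,140);Bf=edge(g,1,range(243,254),192,175,188)
for x in(Lf,Tf,Bf): l=wline(w,x,z); print(l[0].round(4),np.degrees(np.arctan2(l[1][1],l[1][0])).round(1))
a=wline(w,Tf,z)[0];b=wline(w,Bf,z)[0]; print("fin len",np.linalg.norm(a-b),"mid",(a+b)/2)
E
```

```text
len [56.3 43.1 56.1 43.9] ang [  10.23  -80.16 -168.93  100.08] c [0.5433 0.2847]
[0.5361 0.2837] -80.2
[0.5405 0.3024] 12.0
[0.5463 0.2674] 10.7
fin len 0.03552959062975969 mid [0.54336736 0.2849026 ]
```

```bash
cat >> h.py <<'E'
def go(xy,tipz,yaw):
    st=manip.state(); R0=R.from_rotvec(st["ee_rot"]).as_matrix(); y=np.array([np.cos(yaw),np.sin(yaw),0]);zz=np.array([0,0,-1.]);R1=np.stack([np.cross(y,zz),y,zz],1)
    p=np.array([xy[0],xy[1],tipz+.182]); print("turn",R.from_matrix(R0.T@R1).as_rotvec().round(4),"shift mm",(R0.T@(p-st["eef_pos"])*1e3).round(2),"F",st["wrist_force"].round(2),"t",round(st["time"],2),"w",round(st["width"],3))
E
python3 -c "
from h import *
go((.5433,.2848),.031,np.radians(10.2))"
```

```text
turn [ 0.0036  0.0025 -0.0011] shift mm [27.73 -2.28 97.4 ] F [-0.51  0.3   0.39] t 3.8 w 1.002
```

arm_command --series "0.0036 0.0025 -0.0011 27.7 -2.3 30 -1;0.0036 0.0025 -0.0011 27.7 -2.3 60 -1;0.0036 0.0025 -0.0011 27.7 -2.3 80 -1;0.0036 0.0025 -0.0011 27.7 -2.3 80 -1;0.0036 0.0025 -0.0011 27.7 -2.3 80 -1"

```text
time: 4.3
eef_pos: [0.5437, 0.2841, 0.2311]
ee_rot: [2.017, 2.409, 0.0]
wrist_force: [0.5, -0.4, -0.6]
width: 1.002
```

```bash
python3 -c "
from h import *
go((.5433,.2848),.031,np.radians(10.2))
s=manip.snapshot('side');crop(s,200,140,320,290,4,'pics/s1.png')"
```

```text
turn [ 0.0002  0.0001 -0.0013] shift mm [ 0.72 -0.25 18.13] F [ 0.49 -0.39 -0.62] t 4.3 w 1.002
```

View pics/s1.png

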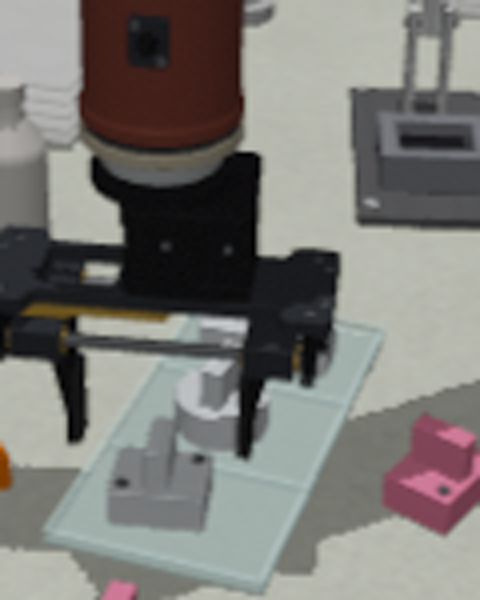

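arm_command --series "0 0 -0.001 0.7 -0.3 10 -1;0 0 -0.001 0.7 -0.3 18 -1;0 0 -0.001 0.7 -0.3 18 -1;0 0 -0.001 0.7 -0.3 18 -0.3;0 0 -0.001 0.7 -0.3 18 0.3;0 0 -0.001 0.7 -0.3 18 1;0 0 -0.001 0.7 -0.3 18 1;0 0 -0.001 0.7 -0.3 18 1;0 0 -0.001 0.7 -0.3 18 1;0 0 -0.001 0.7 -0.3 18 1;0 0 -0.001 0.7 -0.3 18 1;0 0 -0.001 0.7 -0.3 18 1" --grip_force 45

```text
time: 5.55
eef_pos: [0.5435, 0.2851, 0.2138]
ee_rot: [2.015, 2.409, 0.002]
wrist_force: [0.9, -0.1, -0.7]
width: 0.263
```

```bash
python3 -c "
from h import *
st=manip.state();print(st['eef_pos'],st['width']*87)
go((.5433,.2848),.031,np.radians(10.2))"
```

```text
[0.54348991 0.28511334 0.21382969] 22.86776577298852
turn [ 0.0016 -0.0003 -0.0001] shift mm [-0.28 -0.24  0.83] F [ 0.88 -0.06 -0.7 ] t 5.55 w 0.263
```

arm_command --series "0 0 0 0 0 0 1;0 0 0 0 0 0 1;0 0 0 0 0 0 1;0 0 0 0 0 0 1;0 0 0 0 0 0 1"

```text
time: 6.05
eef_pos: [0.5435, 0.2851, 0.2138]
ee_rot: [2.015, 2.409, 0.002]
wrist_force: [0.4, -0.1, 0.5]
width: 0.158
```

arm_command --series "0 0 0 0 0 -20 1;0 0 0 0 0 -50 1;0 0 0 0 0 -80 1;0 0 0 0 0 -100 1;0 0 0 0 0 -100 1;0 0 0 0 0 -100 1"

```text
time: 6.65
eef_pos: [0.5432, 0.2849, 0.3134]
ee_rot: [2.015, 2.409, 0.002]
wrist_force: [-0.0, -1.3, -2.7]
width: 0.157
```

```bash
python3 -c "
from h import *
go((.4714,-.1571),.0888+.03,np.radians(15))
s=manip.snapshot('side');crop(s,180,60,340,260,3,'pics/s2.png')"
```

```text
turn [ 0.0016  0.     -0.084 ] shift mm [-422.35 -148.87   12.31] F [-0.01 -1.27 -2.74] t 6.65 w 0.157
```

View pics/s2.png

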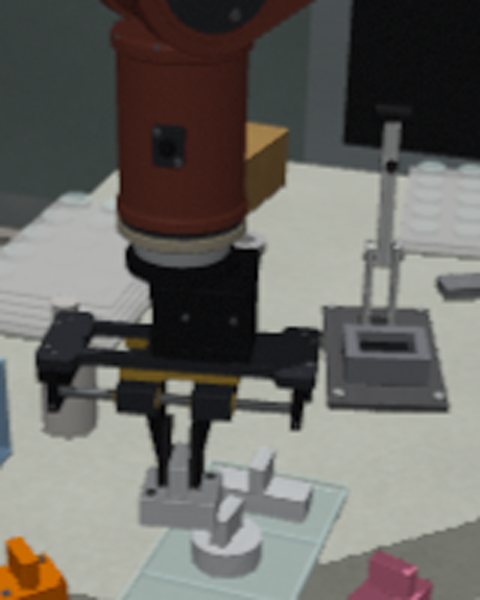

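Casting is held upright. Now move above the pocket, with the underside at about 0.09 m.

arm_command --series "0.0016 0 -0.084 -422.3 -148.9 0 1;0.0016 0 -0.084 -422.3 -148.9 0 1;0.0016 0 -0.084 -422.3 -148.9 0 1;0.0016 0 -0.084 -422.3 -148.9 0 1;0.0016 0 -0.084 -422.3 -148.9 0 1;0.0016 0 -0.084 -422.3 -148.9 0 1;0.0016 0 -0.084 -422.3 -148.9 0 1;0.0016 0 -0.084 -422.3 -148.9 0 1;0.0016 0 -0.084 -422.3 -148.9 0 1;0.0016 0 -0.084 -422.3 -148.9 6 1;0.0016 0 -0.084 -422.3 -148.9 12.3 1;0.0016 0 -0.084 -422.3 -148.9 12.3 1;0.0016 0 -0.084 -422.3 -148.9 12.3 1;0.0016 0 -0.084 -422.3 -148.9 12.3 1"

```text
time: 8.1
eef_pos: [0.4715, -0.1561, 0.3004]
ee_rot: [-1.909, -2.494, 0.002]
wrist_force: [1.1, 0.4, -1.0]
width: 0.164
```

```bash
python3 -c "
from h import *
go((.4714,-.1571),.0888-.015,np.radians(15))
for n in ('side','top','wrist'): s=manip.snapshot(n); cv2.imwrite('pics/b_%s.png'%n,s['pixels'])
s=manip.snapshot('side');crop(s,260,100,360,220,5,'pics/s3.png');print(manip.state()['wrist_force'])"
```

```text
turn [-0.0014  0.      0.0021] shift mm [-0.92 -0.31 44.59] F [ 1.05  0.4  -0.99] t 8.1 w 0.164
[-0.70331546 -0.02594672 -0.79425972]
```

View pics/s3.png

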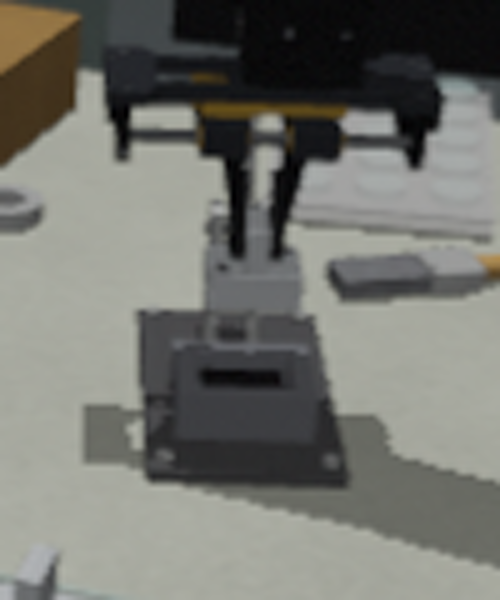

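View pics/b_wrist.png

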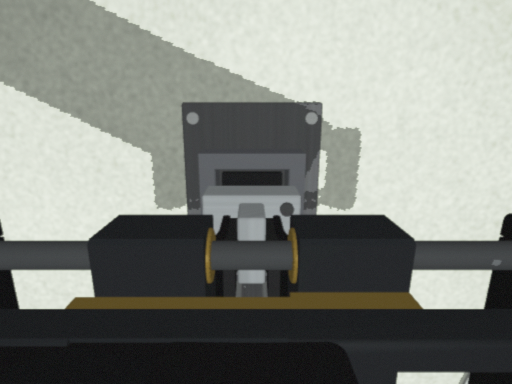

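arm_command --series "-0.0014 0 0.002 -0.9 -0.3 15 1;-0.0014 0 0.002 -0.9 -0.3 30 1;-0.0014 0 0.002 -0.9 -0.3 40 1;-0.0014 0 0.002 -0.9 -0.3 40 1;-0.0014 0 0.002 -0.9 -0.3 40 1;-0.0014 0 0.002 -0.9 -0.3 40 1;-0.0014 0 0.002 -0.9 -0.3 40 1"

```text
time: 9.0
eef_pos: [0.4715, -0.1579, 0.2613]
ee_rot: [1.913, 2.49, 0.0]
wrist_force: [-1.1, -0.1, -1.7]
width: 0.156
```

```bash
python3 -c "
from h import *
go((.4714,-.1571),.0688+.000,np.radians(15)); print(manip.state()['eef_pos'])
s=manip.snapshot('side');crop(s,270,120,350,210,6,'pics/s4.png')
w=manip.snapshot('wrist');crop(w,170,100,340,260,4,'pics/w4.png')
import pickle;pickle.dump((w,manip.state()),open('w4.pkl','wb'))"
```

```text
turn [ 0.0011  0.0012 -0.0013] shift mm [ 0.84  0.06 10.45] F [-1.12 -0.13 -1.72] t 9.0 w 0.156
[ 0.47154028 -0.15791398  0.26125399]
```

View pics/s4.png

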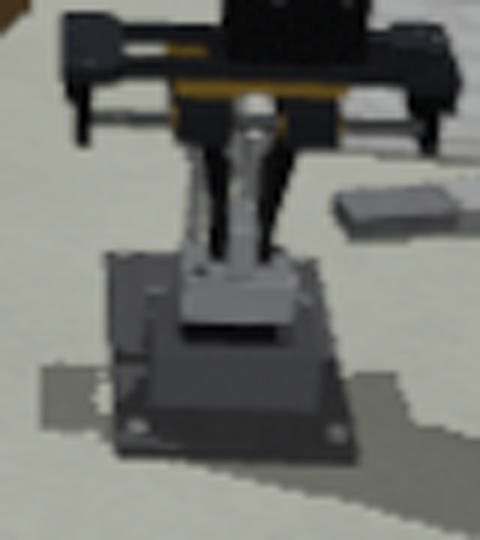

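View pics/w4.png

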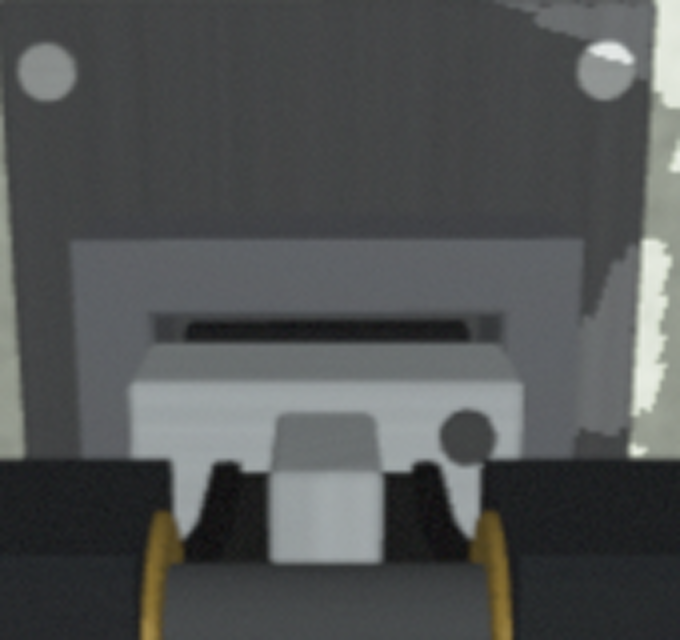

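```bash
python3 - <<'E'
from h import *
P=[];V=[];W=[]
for i in range(8):
    w=manip.snapshot("wrist"); st=manip.state(); P.append(st["eef_pos"]);V.append(st["ee_rot"]); W.append(w["xyz"])
    Vv=R.from_rotvec(st["ee_rot"]).as_matrix()
    print((st["eef_pos"]*1e3).round(2),Vv[:2,2].round(4),np.degrees(np.arctan2(Vv[1,1],Vv[0,1])).round(2),(w["xyz"]*1e3).round(2))
print(np.mean(P,0))
import pickle; pickle.dump((w,st),open("w4.pkl","wb"))
g=cv2.cvtColor(w["pixels"],cv2.COLOR_BGR2GRAY); 
print(g[200,195:310].tolist()); print(g[150:215,230].tolist())
E
```

```text
[ 471.38 -157.88  260.94] [ 0.0009 -0.0007] 14.93 [453.53 -91.53 240.97]
[ 471.33 -157.91  260.83] [ 0.0007 -0.0006] 14.92 [453.48 -91.52 240.87]
[ 471.3  -157.88  260.78] [ 0.0006 -0.0006] 14.93 [453.44 -91.51 240.79]
[ 471.3  -157.87  260.72] [ 0.0005 -0.0005] 14.93 [453.41 -91.5  240.72]
[ 471.28 -157.88  260.68] [ 0.0005 -0.0005] 14.93 [453.38 -91.49 240.66]
[ 471.27 -157.88  260.63] [ 0.0004 -0.0005] 14.93 [453.37 -91.49 240.62]
[ 471.26 -157.86  260.61] [ 0.0004 -0.0004] 14.93 [453.36 -91.48 240.59]
[ 471.28 -157.85  260.6 ] [ 0.0004 -0.0004] 14.93 [453.36 -91.48 240.57]
[ 0.47130107 -0.1578777   0.26072582]
[97, 98, 95, 97, 95, 97, 106, 126, 151, 160, 161, 163, 162, 163, 163, 163, 162, 162, 162, 162, 162, 162, 162, 161, 161, 161, 162, 163, 162, 162, 161, 162, 161, 162, 162, 162, 162, 163, 163, 162, 163, 162, 161, 162, 164, 163, 162, 163, 162, 163, 161, 162, 163, 162, 163, 162, 162, 162, 162, 163, 162, 161, 162, 163, 162, 161, 162, 162, 163, 163, 163, 163, 163, 163, 162, 163, 162, 164, 163, 162, 163, 163, 163, 162, 162, 163, 162, 163, 162, 162, 161, 162, 163, 162, 164, 163, 163, 162, 163, 163, 163, 163, 163, 160, 155, 135, 99, 96, 96, 96, 96, 96, 97, 97, 96]
[67, 68, 66, 65, 65, 65, 66, 67, 66, 71, 84, 97, 98, 97, 98, 97, 98, 98, 98, 97, 96, 96, 99, 96, 95, 97, 96, 93, 83, 75, 62, 26, 24, 27, 33, 63, 104, 109, 109, 110, 107, 109, 110, 110, 117, 135, 156, 158, 161, 162, 162, 161, 158, 158, 159, 160, 162, 163, 163, 160, 160, 160, 161, 161, 158]
```

```bash
python3 - <<'E'
from h import *
import pickle; w,st=pickle.load(open("w4.pkl","rb"))
g=cv2.cvtColor(w["pixels"],cv2.COLOR_BGR2GRAY)
u0=st["eef_pos"][2]-.2108; print("underside",u0)
n=np.array([.4715,-.1574]); fx=np.array([np.cos(np.radians(15)),np.sin(np.radians(15))]); fy=np.array([-fx[1],fx[0]])
def rel(uv,z): 
    P=np.array([plane(w,u,v,z)[:2] for u,v in uv])-n; return "x %.2f y %.2f"%(np.median(P@fx)*1e3,np.median(P@fy)*1e3), "slope deg",np.degrees(np.polyfit(P@fx,P@fy,1)[0])
print("mouth +y edge (want y~23.3)",rel(edge(g,1,range(222,280),170,183,83),.04))
print("block +y edge (36)",rel(edge(g,1,range(195,300),154,166,82),.04))
print("block x-",rel(edge(g,0,range(165,200),180,195,83),.04)[0],"x+",rel(edge(g,0,range(165,195),325,308,83),.04)[0])
print("foot top +y (22)",rel(edge(g,1,list(range(210,238))+list(range(266,280)),191,199,134),u0+.024))
print("foot bottom +y (22)",rel(edge(g,1,range(222,280),184,188,67),u0))
print("foot x-",rel(edge(g,0,range(199,212),195,208,130),u0+.024)[0],"x+",rel(edge(g,0,range(199,210),307,293,130),u0+.024)[0])
E
```

```text
underside 0.04980267715812864
mouth +y edge (want y~23.3) ('x -0.96 y 23.47', 'slope deg', np.float64(-0.06874252174516274))
block +y edge (36) ('x -3.22 y 35.68', 'slope deg', np.float64(0.027795909055937252))
block x- x -42.06 y 20.85 x+ x 45.40 y 27.51
foot top +y (22) ('x -12.08 y 21.40', 'slope deg', np.float64(-0.07595829411880872))
foot bottom +y (22) ('x -0.95 y 21.09', 'slope deg', np.float64(-0.07046004888808176))
foot x- x -28.02 y 15.53 x+ x 27.00 y 16.04
```

arm_command --series "0 0 0 0.8 0.35 2 1;0 0 0 0.8 0.35 4 1;0 0 0 0.8 0.35 6 1;0 0 0 0.8 0.35 8 1;0 0 0 0.8 0.35 8 1;0 0 0 0.8 0.35 8 1;0 0 0 0.8 0.35 8 1"

```text
time: 10.2
eef_pos: [0.4714, -0.157, 0.2526]
ee_rot: [1.914, 2.491, -0.0]
wrist_force: [-1.0, -0.2, -0.5]
width: 0.158
```

```bash
cat > q.py <<'E'
from h import *
import sys
n=np.array([.4715,-.1574]); fx=np.array([np.cos(np.radians(15)),np.sin(np.radians(15))]); fy=np.array([-fx[1],fx[0]])
F=[]
for i in range(int(sys.argv[1]) if len(sys.argv)>1 else 3):
    manip.snapshot("wrist"); st=manip.state(); F.append(st["wrist_force"]); d=st["eef_pos"][:2]-n; M=R.from_rotvec(st["ee_rot"]).as_matrix()
print("t %.2f"%st["time"],"fix x %.2f y %.2f"%(d@fx*1e3,d@fy*1e3),"underside %.2f"%((st["eef_pos"][2]-.2108)*1e3),"tilt",M[:2,2].round(4),"yaw",np.degrees(np.arctan2(M[1,1],M[0,1])).round(2),"F",np.mean(F,0).round(2),"w %.3f"%st["width"])
E
python3 q.py 4
```

```text
t 10.40 fix x 0.01 y 0.36 underside 41.87 tilt [ 0.0005 -0.0005] yaw 14.92 F [ 0.14 -0.01 -1.36] w 0.157
```

arm_command --series "0 0 0 -0.1 0 1.5 1;0 0 0 -0.1 0 3 1;0 0 0 -0.1 0 4.5 1;0 0 0 -0.1 0 6 1;0 0 0 -0.1 0 6 1;0 0 0 -0.1 0 6 1"

```text
time: 11.0
eef_pos: [0.4714, -0.1571, 0.2466]
ee_rot: [1.914, 2.491, -0.0]
wrist_force: [-0.9, 0.1, -2.0]
width: 0.153
```

```bash
python3 q.py 3
```

```text
t 11.15 fix x 0.03 y 0.25 underside 35.90 tilt [ 0.0005 -0.0005] yaw 14.92 F [ 0.61 -0.2  -1.56] w 0.158
```

arm_command --series "0 0 0 0 0 1 1;0 0 0 0 0 2 1;0 0 0 0 0 3 1;0 0 0 0 0 4 1;0 0 0 0 0 4 1;0 0 0 0 0 4 1"

```text
time: 11.75
eef_pos: [0.4715, -0.1571, 0.2427]
ee_rot: [1.914, 2.491, -0.0]
wrist_force: [0.3, 0.4, -0.6]
width: 0.16
```

```bash
python3 q.py 3
```

```text
t 11.90 fix x 0.09 y 0.25 underside 31.97 tilt [ 0.0006 -0.0006] yaw 14.93 F [-0.27 -0.14 -1.22] w 0.161
```

arm_command --series "0 0 0 0 0 1 1;0 0 0 0 0 2 1;0 0 0 0 0 3 1;0 0 0 0 0 4 1;0 0 0 0 0 4 1;0 0 0 0 0 4 1"

```text
time: 12.5
eef_pos: [0.4716, -0.1572, 0.2388]
ee_rot: [1.913, 2.49, 0.0]
wrist_force: [-1.4, -0.3, 3.3]
width: 0.158
```

```bash
python3 q.py 3
```

```text
t 12.65 fix x 0.14 y 0.23 underside 28.05 tilt [ 0.0009 -0.0006] yaw 14.93 F [-1.19  0.69  3.89] w 0.159
```

arm_command --series "0 0 0 0 0 0.5 1;0 0 0 0 0 1 1;0 0 0 0 0 1 1;0 0 0 0 0 1 1"

```text
time: 13.05
eef_pos: [0.4716, -0.1572, 0.2378]
ee_rot: [1.914, 2.49, 0.0]
wrist_force: [-0.6, 0.9, 3.6]
width: 0.158
```

arm_command --series "0 0 0 0 0 0.5 1;0 0 0 0 0 0.5 1;0 0 0 0 0 0.5 1"

```text
time: 13.35
eef_pos: [0.4716, -0.1572, 0.2373]
ee_rot: [1.913, 2.49, 0.0]
wrist_force: [-0.9, 0.3, 2.9]
width: 0.16
```

```bash
python3 q.py 2
```

```text
t 13.45 fix x 0.14 y 0.21 underside 26.48 tilt [ 0.0009 -0.0005] yaw 14.92 F [-0.74  0.19  3.57] w 0.157
```

arm_command --series "0 0 0 0 0 0.3 1;0 0 0 0 0 0.6 1;0 0 0 0 0 0.6 1"

```text
time: 13.75
eef_pos: [0.4716, -0.1572, 0.2367]
ee_rot: [1.913, 2.49, 0.0]
wrist_force: [-0.8, 1.0, 3.5]
width: 0.157
```

arm_command --series "0 0 0 0 0 0.3 1;0 0 0 0 0 0.5 1;0 0 0 0 0 0.5 1"

```text
time: 14.05
eef_pos: [0.4716, -0.1572, 0.2361]
ee_rot: [1.913, 2.49, 0.0]
wrist_force: [-0.9, 0.1, 3.5]
width: 0.16
```

arm_command --series "0 0 0 0 0 0.3 1;0 0 0 0 0 0.6 1;0 0 0 0 0 0.6 1"

```text
time: 14.35
eef_pos: [0.4716, -0.1572, 0.2355]
ee_rot: [1.913, 2.49, 0.0]
wrist_force: [-0.1, -0.0, 4.7]
width: 0.156
```

arm_command --series "0 0 0 0 0 0.3 1;0 0 0 0 0 0.6 1;0 0 0 0 0 0.6 1"

```text
time: 14.65
eef_pos: [0.4716, -0.1572, 0.2349]
ee_rot: [1.913, 2.49, 0.0]
wrist_force: [-0.2, 0.7, 3.5]
width: 0.157
```

arm_command --series "0 0 0 0 0 0.3 1;0 0 0 0 0 0.6 1;0 0 0 0 0 0.6 1"

```text
time: 14.95
eef_pos: [0.4716, -0.1572, 0.2342]
ee_rot: [1.913, 2.49, 0.0]
wrist_force: [-1.2, 0.7, 3.4]
width: 0.158
```

arm_command --series "0 0 0 0 0 0.3 1;0 0 0 0 0 0.6 1;0 0 0 0 0 0.6 1"

```text
time: 15.25
eef_pos: [0.4716, -0.1572, 0.2336]
ee_rot: [1.913, 2.49, 0.0]
wrist_force: [-0.6, -0.7, 3.4]
width: 0.158
```

arm_command --series "0 0 0 0 0 0.3 1;0 0 0 0 0 0.6 1;0 0 0 0 0 0.6 1"

```text
time: 15.55
eef_pos: [0.4716, -0.1572, 0.2332]
ee_rot: [1.913, 2.49, 0.0]
wrist_force: [-2.1, -0.3, 6.7]
width: 0.156
```

arm_command --series "0 0 0 0 0 0.2 1;0 0 0 0 0 0.3 1;0 0 0 0 0 0.3 1"

```text
time: 15.85
eef_pos: [0.4717, -0.1571, 0.2331]
ee_rot: [1.913, 2.49, -0.0]
wrist_force: [-1.9, 0.7, 8.0]
width: 0.158
```

arm_command --series "0 0 0 0 0 0.3 1;0 0 0 0 0 0.5 1;0 0 0 0 0 0.5 1"

```text
time: 16.15
eef_pos: [0.4717, -0.1571, 0.2331]
ee_rot: [1.913, 2.49, -0.0]
wrist_force: [-4.0, 1.6, 9.6]
width: 0.163
```

```bash
python3 q.py 3
```

```text
t 16.30 fix x 0.27 y 0.25 underside 22.26 tilt [ 0.0008 -0.001 ] yaw 14.93 F [-3.13  0.84  9.56] w 0.159
```

arm_command --series "0 0 0 -0.1 -0.1 0.6 1;0 0 0 -0.1 -0.1 0.8 1;0 0 0 -0.1 -0.1 0.8 1;0 0 0 -0.1 -0.1 0.8 1"

```text
time: 16.7
eef_pos: [0.4717, -0.1571, 0.2329]
ee_rot: [1.913, 2.49, -0.001]
wrist_force: [-4.3, 1.1, 13.2]
width: 0.16
```

```bash
python3 q.py 3
```

```text
t 16.85 fix x 0.29 y 0.20 underside 22.11 tilt [ 0.0009 -0.0011] yaw 14.93 F [-4.26  1.22 13.14] w 0.162
```

arm_command --series "0 0 0 -0.1 -0.2 0.9 1;0 0 0 -0.1 -0.2 1.1 1;0 0 0 -0.1 -0.2 1.1 1;0 0 0 -0.1 -0.2 1.1 1"

```text
time: 17.25
eef_pos: [0.4717, -0.1571, 0.2328]
ee_rot: [1.913, 2.49, -0.001]
wrist_force: [-4.3, 1.9, 16.0]
width: 0.162
```

```bash
python3 q.py 3
```

```text
t 17.40 fix x 0.31 y 0.24 underside 21.96 tilt [ 0.001  -0.0014] yaw 14.93 F [-5.9   2.29 15.99] w 0.155
```

arm_command --series "0 0 0 -0.1 -0.2 1.25 1;0 0 0 -0.1 -0.2 1.25 1;0 0 0 -0.1 -0.2 1.25 1;0 0 0 -0.1 -0.2 1.25 1;0 0 0 -0.1 -0.2 1.25 1;0 0 0 -0.1 -0.2 1.25 1;0 0 0 -0.1 -0.2 1.25 1;0 0 0 -0.1 -0.2 1.25 1;0 0 0 -0.1 -0.2 1.25 1;0 0 0 -0.1 -0.2 1.25 1"

```text
time: 18.4
eef_pos: [0.4718, -0.157, 0.2327]
ee_rot: [1.913, 2.49, -0.001]
wrist_force: [-5.7, 1.5, 18.5]
width: 0.154
```

```bash
python3 q.py 4
```

```text
t 18.60 fix x 0.34 y 0.28 underside 21.84 tilt [ 0.0011 -0.0018] yaw 14.94 F [-6.19  2.17 18.62] w 0.157
```

arm_command --series "0 0 0 -0.1 -0.2 0.6 1;0 0 0 -0.1 -0.2 0.1 1;0 0 0 -0.1 -0.2 0.1 1;0 0 0 -0.1 -0.2 0.1 1"

```text
time: 19.0
eef_pos: [0.4716, -0.157, 0.233]
ee_rot: [1.912, 2.49, -0.001]
wrist_force: [-3.5, 1.0, 10.6]
width: 0.154
```

```bash
python3 q.py 2
```

```text
t 19.10 fix x 0.26 y 0.39 underside 22.16 tilt [ 0.001  -0.0017] yaw 14.95 F [-3.53  1.34  9.81] w 0.155
```

arm_command --series "0 0 0 -0.1 -0.2 0 1;0 0 0 -0.1 -0.2 0 1;0 0 0 -0.1 -0.2 0 0.6;0 0 0 -0.1 -0.2 0 0.4;0 0 0 -0.1 -0.2 0 0.4;0 0 0 -0.1 -0.2 0 0.4;0 0 0 -0.1 -0.2 0 0.4"

```text
time: 19.8
eef_pos: [0.4714, -0.1572, 0.2328]
ee_rot: [1.913, 2.49, -0.001]
wrist_force: [0.3, -0.3, -0.2]
width: 0.294
```

```bash
python3 q.py 2
```

```text
t 19.90 fix x 0.03 y 0.27 underside 22.11 tilt [ 0.001  -0.0018] yaw 14.94 F [-0.1  -0.09 -0.05] w 0.301
```

arm_command --series "0.001 0.0018 0 0 0 -10 0.4;0.001 0.0018 0 0 0 -30 0;0.001 0.0018 0 0 0 -70 -0.1;0.001 0.0018 0 0 0 -90 -0.3;0.001 0.0018 0 0 0 -90 -0.3;0.001 0.0018 0 0 0 -90 -0.3"

```text
time: 20.5
eef_pos: [0.4714, -0.157, 0.3236]
ee_rot: [1.913, 2.491, -0.001]
wrist_force: [-0.2, 0.7, -0.2]
width: 0.625
```

```bash
python3 - <<'E'
from h import *
w=manip.snapshot('wrist');cv2.imwrite('pics/w5.png',w['pixels']);s=manip.snapshot('side');crop(s,260,70,350,220,4,'pics/s5.png')
print(manip.state()['eef_pos'],manip.state()['width'])
E
```

```text
[ 0.47099341 -0.15693029  0.32221897] 0.6353769891716158
```

View pics/w5.png

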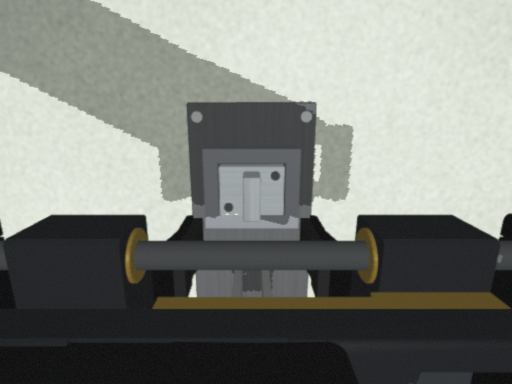

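View pics/s5.png

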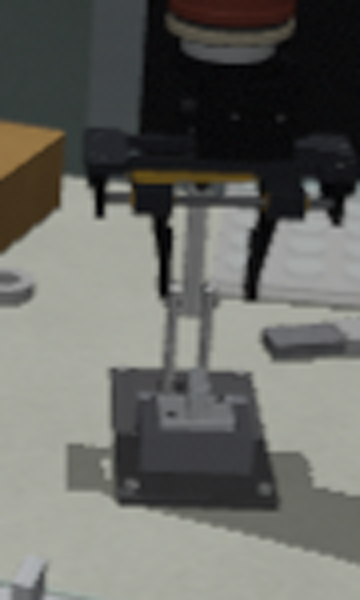

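Casting sits level in the pocket, at (252,190) in the wrist view. Next is the knob, at fixture y of about −124 mm and z of about 0.238.

```bash
python3 -c "
from h import *
go((.5036,-.2772),.29,np.radians(15))"
```

```text
turn [-0.0015 -0.0006 -0.001 ] shift mm [-124.53    0.26 -149.85] F [-0.2  -0.49  0.03] t 20.6 w 0.635
```

arm_command --series "0 0 0 0 0 -50 -0.6;0 0 0 0 0 -100 -0.6;0 0 0 0 0 -150 -0.6;0 0 0 0 0 -150 -0.6;0 0 0 -40 0 -150 -0.6;0 0 0 -80 0 -150 -0.6;0 0 0 -124.5 0.3 -150 -0.6;0 0 0 -124.5 0.3 -150 -0.6;0 0 0 -124.5 0.3 -150 -0.6;0 0 0 -124.5 0.3 -150 -0.6"

```text
time: 21.6
eef_pos: [0.5038, -0.2762, 0.4713]
ee_rot: [-1.91, -2.49, 0.001]
wrist_force: [0.6, 1.2, 0.9]
width: 0.799
```

```bash
python3 - <<'E'
from h import *
go((.5036,-.2772),.220,np.radians(15))
w=manip.snapshot('wrist');cv2.imwrite('pics/w6.png',w['pixels']);s=manip.snapshot('side');crop(s,250,40,360,200,4,'pics/s6.png');t=manip.snapshot('top');crop(t,320,150,450,250,5,'pics/t6.png')
E
```

```text
turn [-0.0023 -0.0022  0.0003] shift mm [-1.09 -0.29 69.27] F [0.58 1.18 0.95] t 21.6 w 0.799
```

View pics/s6.png

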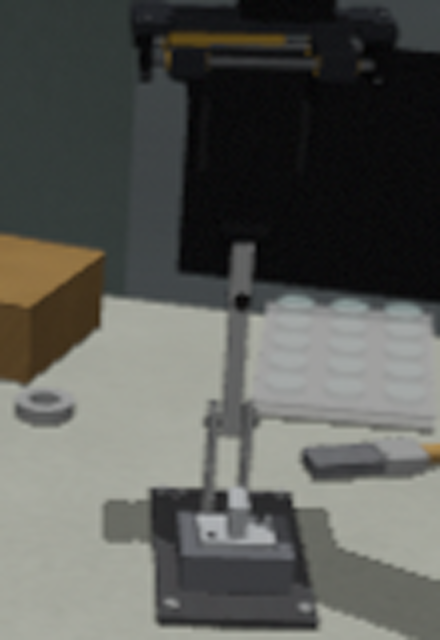

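View pics/w6.png

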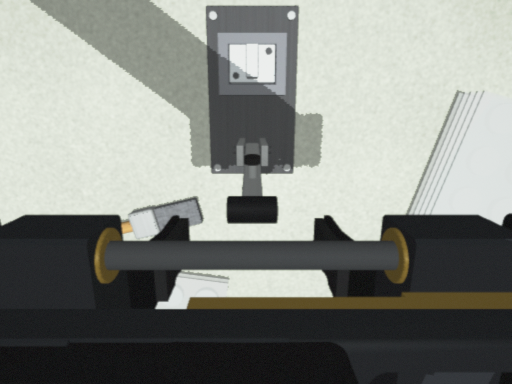

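```bash
python3 - <<'E'
from h import *
n=np.array([.4715,-.1574]); fx=np.array([np.cos(np.radians(15)),np.sin(np.radians(15))]); fy=np.array([-fx[1],fx[0]])
w=manip.snapshot('wrist'); g=cv2.cvtColor(w["pixels"],cv2.COLOR_BGR2GRAY)
m=(g<45).astype(np.uint8); m[:180]=0;m[224:]=0;m[:,:215]=0;m[:,290:]=0
k,l,s,c=cv2.connectedComponentsWithStats(m); i=1+np.argmax(s[1:,4]); print(s[i],c[i])
for z in (.23,.235,.24): p=plane(w,*c[i],z)[:2]-n; print(z,p@fx*1e3,p@fy*1e3)
go((.5036,-.2772),.220,np.radians(15)); print(w["xyz"])
E
```

```text
[ 228  196   48   26 1219] [251.50861362 208.75635767]
0.23 0.07647297948526326 -127.2963519476113
0.235 0.07804680936970121 -125.64954986243757
0.24 0.07962063925402817 -124.00274777726379
turn [-0.0014 -0.0002  0.0005] shift mm [-1.03 -0.25 70.39] F [-0.48 -0.33 -0.68] t 21.8 w 0.805
[ 0.48563956 -0.20960375  0.4522848 ]
```

arm_command --series "0 0 0 -1 -0.2 35 -0.6;0 0 0 -1 -0.2 65 -0.6;0 0 0 -1 -0.2 70 -0.6;0 0 0 -1 -0.2 70 -0.6;0 0 0 -1 -0.2 70 0.2;0 0 0 -1 -0.2 70 0.2;0 0 0 -1 -0.2 70 0.3;0 0 0 -1 -0.2 70 0.4;0 0 0 -1 -0.2 70 0.4;0 0 0 -1 -0.2 70 0.4;0 0 0 -1 -0.2 70 0.4" --grip_force 12

```text
time: 22.9
eef_pos: [0.504, -0.277, 0.4027]
ee_rot: [-1.911, -2.493, 0.001]
wrist_force: [3.1, 0.9, 1.1]
width: 0.415
```

```bash
python3 - <<'E'
from h import *
go((.5036,-.2772),.220,np.radians(15))
w=manip.snapshot('wrist');cv2.imwrite('pics/w7.png',w['pixels']);s=manip.snapshot('side');crop(s,250,40,360,200,4,'pics/s7.png'); print(manip.state()['width']*87)
E
```

```text
turn [-0.0004  0.0002  0.0007] shift mm [-0.05 -0.41  0.69] F [3.05 0.88 1.09] t 22.9 w 0.415
35.87710660644887
```

View pics/w7.png

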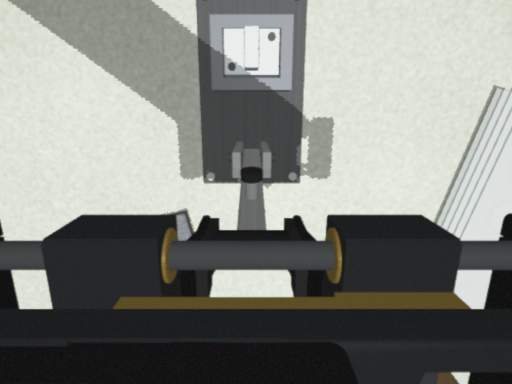

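View pics/s7.png

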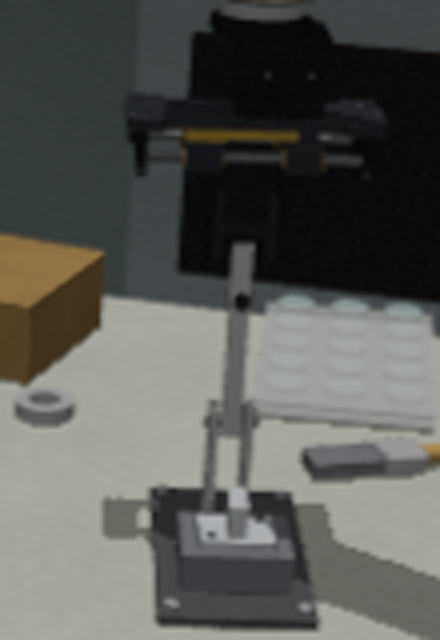

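arm_command --series "0 0 0 6 0 -0.9 0.6;0 0 0 12.3 0 -1.5 0.6;0 0 0 27.3 0 -2 0.6;0 0 0 42.3 0 -0.9 0.6;0 0 0 57.1 0 1.6 0.6;0 0 0 71.5 0 5.6 0.6;0 0 0 85.5 0 11.1 0.6;0 0 0 98.8 0 17.9 0.6;0 0 0 111.5 0 26 0.6;0 0 0 123.2 0 35.3 0.6;0 0 0 123.2 0 35.3 0.6;0 0 0 123.2 0 35.3 0.6"

```text
time: 24.2
eef_pos: [0.4718, -0.157, 0.3666]
ee_rot: [-1.909, -2.492, -0.0]
wrist_force: [1.1, 3.5, -1.0]
width: 0.41
```

```bash
cat > k.py <<'E'
from h import *
n=np.array([.4715,-.1574]); fx=np.array([np.cos(np.radians(15)),np.sin(np.radians(15))]); fy=np.array([-fx[1],fx[0]])
for i in range(2): manip.snapshot("wrist")
st=manip.state(); M=R.from_rotvec(st["ee_rot"]).as_matrix(); p=st["eef_pos"]+M@[0,0,.164]; y=(p[:2]-n)@fy*1e3+100; z=p[2]*1e3-90
print("t %.2f"%st["time"],"rel hinge x %.1f y %.1f z %.1f r %.1f th %.3f"%((p[:2]-n)@fx*1e3,y,z,np.hypot(y,z),np.arctan2(z,y)),"F",st["wrist_force"].round(1),"tilt",M[:2,2].round(4),"w",st["width"]*87)
E
python3 k.py; python3 -c "
from h import *
s=manip.snapshot('side');crop(s,250,60,360,220,4,'pics/s8.png')"
```

```text
t 24.30 rel hinge x 0.2 y 100.0 z 113.1 r 151.0 th 0.847 F [ 1.4  5.2 -0. ] tilt [-0.0014  0.0012] w 35.886747893321974
```

View pics/s8.png

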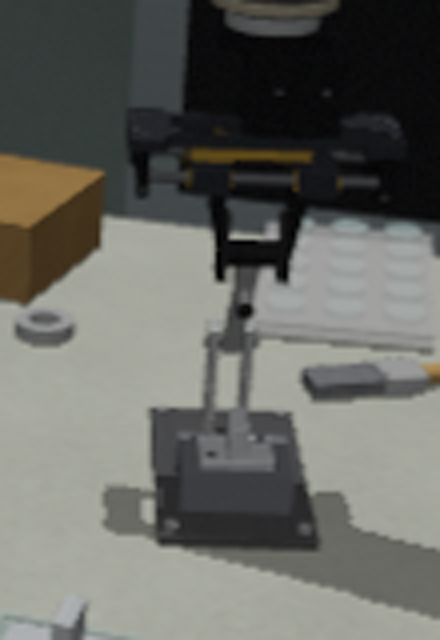

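arm_command --series "0 0 0 10.1 0 10.5 0.6;0 0 0 19.8 0 22 0.6;0 0 0 28.3 0 34.4 0.6;0 0 0 35.5 0 47.6 0.6;0 0 0 41.4 0 61.5 0.6;0 0 0 45.8 0 75.9 0.6;0 0 0 48.8 0 90.6 0.6;0 0 0 50 0 101.1 0.6;0 0 0 50 0 101.1 0.6;0 0 0 50 0 101.1 0.6"

```text
time: 25.35
eef_pos: [0.4589, -0.1092, 0.2652]
ee_rot: [-1.91, -2.492, -0.001]
wrist_force: [5.3, -0.3, -3.8]
width: 0.413
```

```bash
python3 k.py
```

```text
t 25.45 rel hinge x 0.2 y 150.2 z 11.5 r 150.6 th 0.076 F [ 5.4 -0.4 -3.3] tilt [-0.0013  0.0015] w 35.868333454673184
```

arm_command --series "0 0 0 0 0 3 0.6;0 0 0 0 0 6 0.6;0 0 0 0 0 9 0.6;0 0 0 0 0 9 0.6;0 0 0 0 0 9 0.6"

```text
time: 25.95
eef_pos: [0.4589, -0.1089, 0.2562]
ee_rot: [-1.909, -2.492, -0.001]
wrist_force: [2.6, 1.8, -1.9]
width: 0.413
```

```bash
python3 k.py
```

```text
t 26.05 rel hinge x 0.1 y 150.4 z 2.3 r 150.5 th 0.016 F [ 3.7  2.2 -2.6] tilt [-0.0016  0.0019] w 35.728092390846975
```

arm_command --series "0 0 0 0 0 1 0.6;0 0 0 0 0 2 0.6;0 0 0 0 0 2 0.6;0 0 0 0 0 2 0.6"

```text
time: 26.45
eef_pos: [0.4589, -0.1089, 0.2544]
ee_rot: [-1.91, -2.492, -0.001]
wrist_force: [2.3, 1.9, 0.4]
width: 0.414
```

```bash
python3 k.py; python3 -c "
from h import *
s=manip.snapshot('side');crop(s,250,80,360,220,5,'pics/s9.png')"
```

```text
t 26.55 rel hinge x 0.2 y 150.5 z 0.3 r 150.5 th 0.002 F [ 2.8  1.8 -0.1] tilt [-0.0015  0.0019] w 36.06826321430841
```

View pics/s9.png

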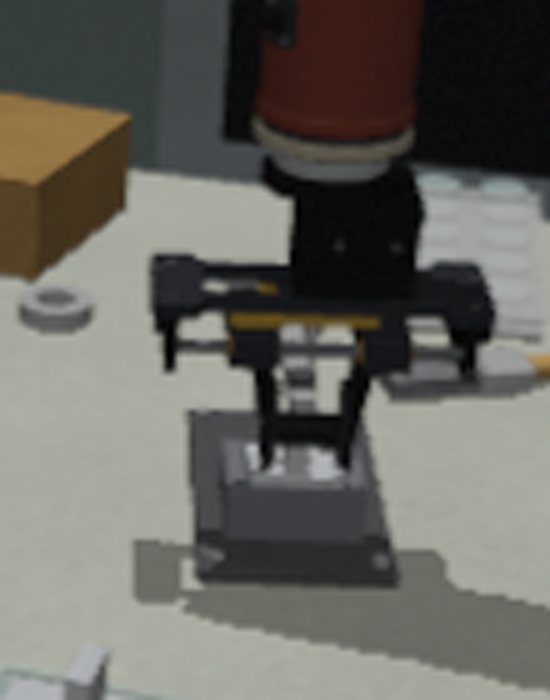

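arm_command --series "0 0 0 0 0 0.5 0.6;0 0 0 0 0 1 0.6;0 0 0 0 0 1 0.6"

```text
time: 26.9
eef_pos: [0.4588, -0.1089, 0.2533]
ee_rot: [-1.91, -2.492, -0.001]
wrist_force: [1.3, 1.3, 1.7]
width: 0.412
```

```bash
python3 k.py
```

```text
t 27.00 rel hinge x 0.2 y 150.4 z -0.7 r 150.4 th -0.005 F [1.7 1.6 1. ] tilt [-0.0015  0.0019] w 35.89541128936983
```

arm_command --series "0 0 0 0 0 0.5 0.6;0 0 0 0 0 1 0.6;0 0 0 0 0 1 0.6"

```text
time: 27.3
eef_pos: [0.4589, -0.1089, 0.2526]
ee_rot: [-1.91, -2.492, -0.001]
wrist_force: [1.1, 2.6, 6.8]
width: 0.416
```

```bash
python3 k.py
```

```text
t 27.40 rel hinge x 0.2 y 150.4 z -1.4 r 150.4 th -0.009 F [-0.9  2.2  6.2] tilt [-0.0015  0.0017] w 35.83590040743902
```

arm_command --series "0 0 0 0 0 0.5 0.6;0 0 0 0 0 0.9 0.6;0 0 0 0 0 0.9 0.6;0 0 0 0 0 0.9 0.6"

```text
time: 27.8
eef_pos: [0.4589, -0.1089, 0.2525]
ee_rot: [-1.91, -2.492, -0.0]
wrist_force: [-2.2, 1.5, 12.1]
width: 0.415
```

```bash
python3 k.py
```

```text
t 27.90 rel hinge x 0.2 y 150.4 z -1.5 r 150.4 th -0.010 F [-1.9  2.7 13.8] tilt [-0.0016  0.0013] w 35.7455346805138
```

arm_command --series "0 0 0 0 0 0.2 0.6;0 0 0 0 0 0.1 0.6;0 0 0 0 0 0.1 0;0 0 0 0 0 0.1 -0.3;0 0 0 0 0 0.1 -0.6;0 0 0 0 0 0.1 -0.6;0 0 0 0 0 0.1 -0.6;0 0 0 0 0 0.1 -0.6;0 0 0 0 0 0.1 -0.6"

```text
time: 28.8
eef_pos: [0.4589, -0.1088, 0.2524]
ee_rot: [-1.91, -2.492, -0.0]
wrist_force: [-0.0, 0.9, -0.1]
width: 0.794
```

```bash
python3 k.py
```

```text
t 28.90 rel hinge x 0.2 y 150.4 z -1.6 r 150.4 th -0.011 F [-0.6 -0.8  0.7] tilt [-0.0016  0.0013] w 69.1117094094105
```

Up and clear.

arm_command --series "0 0 0 0 0 -15 -0.6;0 0 0 0 0 -50 -0.6;0 0 0 0 0 -100 -0.6;0 0 0 0 0 -140 -0.6;0 0 0 60 0 -140 -0.6;0 0 0 110 0 -140 -0.6;0 0 0 150 0 -140 -0.6;0 0 0 150 0 -140 -0.6;0 0 0 150 0 -140 -0.6"

```text
time: 29.8
eef_pos: [0.4199, 0.0367, 0.3929]
ee_rot: [-1.907, -2.495, 0.0]
wrist_force: [-0.0, -0.7, 0.3]
width: 0.8
```

```bash
python3 -c "
from h import *
s=manip.snapshot('side');crop(s,200,80,360,290,3,'pics/s10.png');t=manip.snapshot('top');crop(t,300,170,430,260,6,'pics/t10.png');cv2.imwrite('pics/top10.png',t['pixels'])
k=(305,0)
print(manip.state()['time'],manip.state()['wrist_force'])"
```

```text
29.9 [ 0.13417392 -0.45512099  0.43919248]
```

View pics/s10.png

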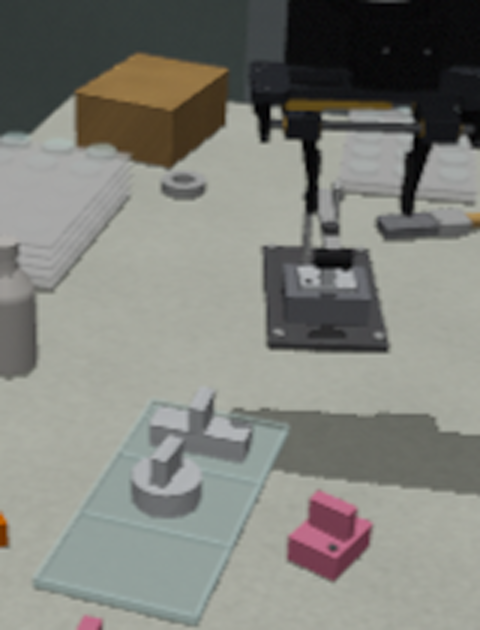

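View pics/t10.png

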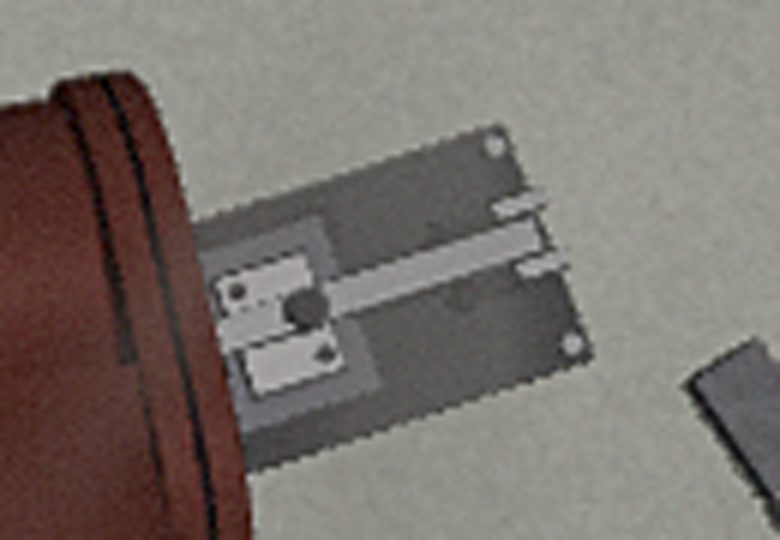

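View pics/top10.png

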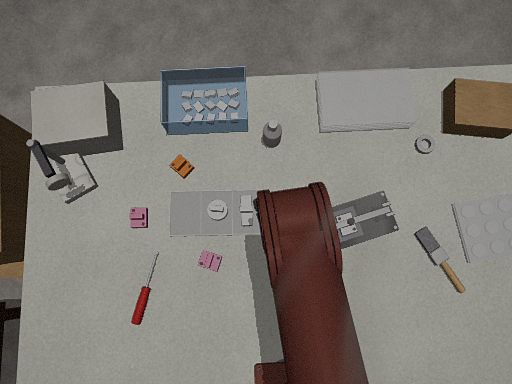

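```bash
python3 - <<'E'
from h import *
s=manip.snapshot('side'); n=np.array([.4715,-.1574]); 
fy=np.array([-np.sin(np.radians(15)),np.cos(np.radians(15))])
for z in(.085,.09,.095,.10):
    print(z,[x.round(1) for x in proj(s,np.r_[n+.05*fy,z])])
g=cv2.cvtColor(s["pixels"],cv2.COLOR_BGR2GRAY); m=(g<40).astype(np.uint8); m[:150]=0;m[185:]=0;m[:,:295]=0;m[:,330:]=0
k,l,st,c=cv2.connectedComponentsWithStats(m);i=1+np.argmax(st[1:,4]);print(st[i],c[i])
E
```

```text
0.085 [np.float64(311.0), np.float64(167.5)]
0.09 [np.float64(311.1), np.float64(166.0)]
0.095 [np.float64(311.3), np.float64(164.4)]
0.1 [np.float64(311.4), np.float64(162.9)]
[305 163  12   7  66] [310.6969697  165.74242424]
```

The knob measures about 91 mm high, so the lever is level within the measurement. The gripper touches nothing, so I'm handing in.

```bash
python3 -c "
from cell import manip
print(manip.job_done(), manip.state()['time'])"
```

```text
the job is handed in; nothing more can be done
the job is handed in; nothing more can be done
```

The square-footed casting is in the fixture pocket with the clamp closed over it, and I handed the job in at about 30 s of the 70 s allowed. The system gave no verdict.

- **Loading:** I pushed the casting down against the pad's steady drag until it stopped dead, about 18 mm below the mouth. I then held it there for about a second at 18.6 N on the wrist reading. That is about 19–20 N on the casting once the weight offset is added; the readings never came near 30 N.
- **Clamping:** After letting go of the casting, I swung the clamp over by its knob to its stop, pressed it with about 14 N, released it and moved clear.
- **Last checks:** The knob centre measured about 91 mm high against 90 mm nominal, so the lever is level within the measurement. The rubber foot bears on the fin, the foot sits square in the pocket, and the wrist force was near zero.
- **Left alone:** The round and long castings, the flask and the orange and pink look-alikes appear unmoved in the final pictures.
- **Small disagreements:** At the clamp's stop the gripper stood 1.5 mm lower than expected, within calibration error or a slight slip on the knob. The side load on the casting also reached about 6 N while it was held down, probably because the casting leaned slightly against the pocket wall.

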